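# Hang the coin basket on the spring-balanced arm

## Task

Pick up the little coin basket by the square grip on its cross bar and hang it on the spring-balanced arm, with the bar lying at the bottom of both hooks. The arm sinks under the weight: go down with it, slowly and gently (a few centimetres a second), and let go only once the arm carries the whole basket, so that on release it neither drops nor springs up. Leave the basket hanging still and upright, and leave the other things on the desk alone.

Things in the scene. Friction and masses are not known exactly. Their poses are not given: they have to be found in the camera images.
- coin_basket: loose grey open tray, 74 (x) x 104 (y) x 40 mm high, three upright coin rolls fixed in it; round steel straps rise from its short sides (y = +-50) to a horizontal cross bar (8 mm thick, along y, 94 mm clear between the straps), axis 110 mm above the underside; a black square grip stands on the bar's middle. Total mass unknown, 0.2 to 0.95 kg. Origin: centre of underside; z up
- basket_bar (a point): middle of the basket's cross bar axis, 110 mm above the basket's underside; axes as the basket's (y along the bar)
- basket_grip (a point): where to grip: centre of the black square grip, which is 18 mm (basket x) by 20 mm (basket y) and reaches from 1 mm under the bar axis to 49 mm above it; this point is 34 mm above the bar axis; axes as the basket's
- balancer: fixed stand of the arm: dark round foot of 100 mm diameter with a 22 mm post; the arm's shoulder pivot is 220 mm above the desk on the post's axis. Origin: centre of the foot's underside. The arm reaches out along the stand's -x axis and moves only up and down in that vertical plane, stiff in all other ways
- seat (a point): on the arm's level head: point midway between the two hooks where the axis of a fully seated bar lies (bar along this point's y). Unloaded about 270 mm above the desk. Axes: x back to the post, y across, z up. The bar comes in over the hooks' lips from the -x side (the free end), the basket's straps outside the hooks, and is lowered into them; fingers fit between the hooks
- balance_head: level head at the arm's end with two hooks of 8 mm steel rod, at y = +-28 mm, each a trough open upwards with a flat bottom 8 mm long and 45 degree sides. Relative to the seat point: lip at the free end 18 mm in front, its top 10 mm up; upright back stop, its face 21 mm behind, its top 46 mm up. Origin: the head's hinge, 55 mm behind the seat point at the same height; axes as the seat's
- balance_arm (a joint): shoulder angle, rad: 0 unloaded, grows as the arm sinks, end stop at 0.75. The links are 200 mm long and point 0.25 rad above level at 0, so the seat sinks along an arc of 200 mm radius (up to 6 mm towards the free end, then as much back). The spring yields about 13 mm per newton at the hooks; lightly damped
- date_stamp: bystander: date stamp standing on the desk, 30 x 46 x 74 mm, origin centre of underside
- card_box: bystander: grey open card box, 66 x 98 x 55 mm, origin centre of underside
- booth_keys: bystander: bunch of keys lying flat, 84 x 118 x 8 mm, origin centre of underside
- aircon_remote: bystander: flat black remote control, 163 x 48 x 19 mm, origin centre of underside
Not all that is in view belongs to the job. Of the things that look like the coin_basket, take the one that is farthest to the robot's right at the start.

How it is judged:
By the outcome, as a careful person would: the job done as asked, in the order asked, and still so for the second after the job is handed in, with the robot touching nothing.
It also fails if it takes over 64 s, if anything falls off the work surface, if the arm or the gripper's body presses on something with over 40 N, if the wrist force passes 120 N, or if a joint passes its speed limit or range.

## Robot

A 7-joint arm with a two-finger parallel gripper is mounted at the origin on a cart in front of the work surface, level with it; the furniture and walls round the work are solid. World frame = base frame: x ahead of the robot, y to its left, z up, the work surface at z = 0. Lengths are in m, angles in rad, forces in N, time in s.
With the tool pointing down it reaches from about 0.425 to 0.875 m from the base axis. Payload 8.4 kg.
Tool frame: the origin (TCP) lies between the finger pads; the fingertips stand robot.tip_extent ahead of it and the grasp point (between the pads) lies 5 mm behind it (robot.tip_extent is the distance from the TCP to the fingertips, in m); z points along the fingers, y is the line along which they close (so a half turn about z gives the same grasp; the last joint's range is limited). The gripper opens to 87 mm and grips with 3 to 60 N. Pads are 19 mm wide; open, the fingers measure 117 mm over their backs; the gripper's body (75 mm by 190 mm) begins 51 mm behind the grasp point.
Start: joints at [1.06, 0.333, 0.04, 1.465, -0.013, 1.343, -0.059], TCP at [0.26, -0.596, 0.237] pointing down, gripper open.
Joint ranges: [-2.58, 2.58], [-0.38, 2.09], [-1.3, 1.39], [0.25, 2.4], [-1.5, 4.64], [0.08, 2.09], [-2.65, 2.65]. Speed limits (rad/s): [2.22, 2.22, 2.79, 2.79, 3.14, 3.14, 3.14].

## Interface

Orientations are given as a 3x3 rotation matrix whose columns are the frame's x, y, z axes.
In Python, from station import robot, read_camera gives the robot as it stands. The module is installed in compiled form; this text tells all that it offers.
- The arm moves only by the tool jog_arm, never from a script. Its argument "deltas" is a list of rows, each a list of 7 numbers: the turn, a rotation vector about the world's x, y, z in degrees, then the shift along the world's x, y, z in mm, then the closure, from 0 (fully open) to 1 (shut). A call has exactly 8 rows; each row shifts and turns the commanded pose from where the row before left it; what a row does not reach is not made up. A row lasts 1/8 s, in which the tool goes at most 62.5 mm and 10.7 degrees, less where a joint would pass 70% of its speed; a pose out of reach is approached as far as the arm can. A call is refused whole if a number of a shift passes 62.5 or a number of a turn 10.7, either way. A call with a gripper value outside its range is refused whole. The fingers move at their own pace and stop on an object; "force" is the grip in N (left out, the last holds). Time passes only in rows, so rows that do not move let the fingers close, or fill a call up. It gives the time, the measured TCP pose, the force, the opening and the grip force at its end, in the units of the state.
- robot.state(): the state, without advancing time (a new reading comes with each control period).
- read_camera(name): name is "side" or "top" or "wrist"; returns a dict with "frame" (480x640x3 uint8, red, green, blue), "depth" (480x640 float32, m along the optical axis (not along the pixel's ray), 0 where there is no reading), "mtx" (3x3 intrinsics, pixels), "origin" and "attitude" of the camera in the world. Camera axes: x right, y down, z forward; pixel columns grow to the right and rows downward; lengths in m; the calibration is good to about 2 mm. A picture is of the moment at which its call begins.
- robot.close_job(): hands the job in; it is judged then, once.
The state is a dict: "time_s": time; "joints": joint angles; "joint_vel": joint speeds; "joint_torque": joint torques, N m; "tool_pos": TCP position; "eef_rot": TCP orientation; "wrist_force": force on the tool from outside, world axes, zero at the start; "moment": the same for the moment, N m; "opening": finger opening in m; "finger_force": force on a finger pad.
Only numpy, scipy, OpenCV 4.12 (cv2) and the standard library are available. Lean on these libraries where they do the work, as an engineer would, in place of code of your own. Each camera call takes 0.05 s, during which the arm holds its last target. There are 200 camera calls.

## Working session

There is one attempt and no reset: what is moved stays moved. The work goes in short steps, Python scripts to look and compute and a tool call to move; the robot and the scene stay as the last step left them, time stands still between calls to the robot, and variables do not carry over. Pictures are saved under pics/ and viewed, at most 12 in all, crops included, and the job is handed in when it is done.

Besides the shell and the picture viewer there is one more tool, called after "Emit:" as name([rows], argument=value, ...), one row to a line, values as JSON. jog_arm: Moves the arm, as the interface text tells. Its arguments: {"type":"object","properties":{"deltas":{"type":"array","items":{"type":"array","items":{"type":"number"}}},"force":{"type":"number"}},"required":["deltas"]}

```bash
mkdir -p pics
cat > h.py <<'E'
import numpy as np, cv2
from station import robot, read_camera
def cloud(c):
    d=c["depth"]; K=c["mtx"]; v,u=np.mgrid[:480,:640]
    P=np.stack([(u-K[0,2])/K[0,0]*d,(v-K[1,2])/K[1,1]*d,d],-1)
    W=P@np.array(c["attitude"]).T+np.array(c["origin"]); W[d==0]=np.nan
    return W
def save(n,f): cv2.imwrite("pics/"+n+".png",cv2.cvtColor(f,cv2.COLOR_RGB2BGR))
E
python3 - <<'E'
from h import *
np.set_printoptions(precision=3,suppress=True)
s=robot.state(); print(s, robot.tip_extent)
for n in("top","side"):
    c=read_camera(n); save(n,c["frame"]); np.save(n,cloud(c)); print(n,c["origin"],c["attitude"],c["mtx"])
E
```

```text
{'time_s': 0.0, 'joints': array([ 1.06 ,  0.334,  0.04 ,  1.466, -0.013,  1.343, -0.059]), 'joint_vel': array([-0.001, -0.001, -0.002, -0.001,  0.001,  0.   ,  0.   ]), 'joint_torque': array([ -0.001, -65.636,   1.335, -40.38 ,  -0.06 ,   0.045,   0.   ]), 'tool_pos': array([ 0.26 , -0.595,  0.236]), 'eef_rot': array([[ 0.916,  0.4  , -0.001],
       [ 0.4  , -0.916,  0.001],
       [-0.   , -0.002, -1.   ]]), 'wrist_force': array([0.113, 0.147, 0.096]), 'moment': array([0.015, 0.029, 0.011]), 'finger_force': 0.0, 'opening': 0.0875388546906954} 0.014
top [0.422 0.222 1.224] [[-0.022 -0.99   0.138]
 [-1.     0.021 -0.006]
 [ 0.003 -0.138 -0.99 ]] [[518.684   0.    326.354]
 [  0.    518.684 237.266]
 [  0.      0.      1.   ]]
side [ 0.322 -0.631  0.872] [[ 0.965 -0.16   0.209]
 [-0.263 -0.597  0.758]
 [ 0.004 -0.786 -0.618]] [[623.673   0.    311.878]
 [  0.    623.673 240.528]
 [  0.      0.      1.   ]]
```

View pics/top.png

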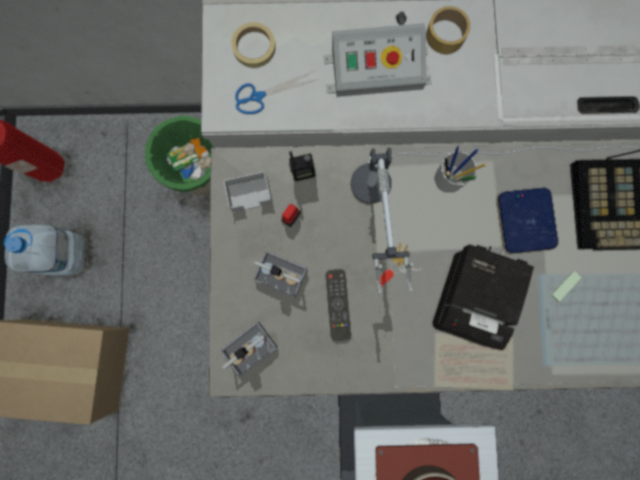

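View pics/side.png

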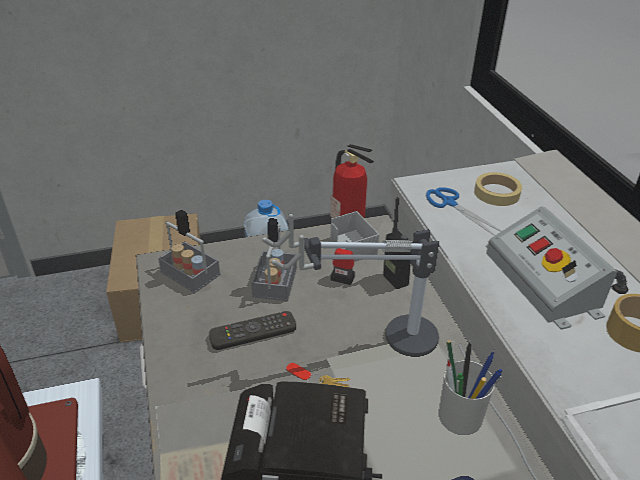

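The top view shows two look-alikes: basket A at (280,275) and basket B at (248,350). The head is at (390,255), the post foot at (371,184), and the keys are under the head. World y falls as the column grows, so A is farther right. I'll measure it and check it in a close crop.

Run:
```python
from h import *
np.set_printoptions(precision=3,suppress=True)
for n,boxes in(("top",dict(A=(248,245,318,305),B=(215,315,285,385))),("side",dict(A=(240,205,305,310),B=(150,200,225,300)))):
    W=np.load(n+".npy"); f=cv2.imread("pics/%s.png"%n)
    for k,(a,b,c,d) in boxes.items():
        w=W[b:d,a:c].reshape(-1,3); g=f[b:d,a:c].reshape(-1,3).max(1)
        z=w[:,2]
        m=(z>.1)&(z<.18)&(g<50); print(n,k,"grip",m.sum(),w[m].mean(0),w[m].min(0),w[m].max(0))
        t=(z>.02)&(z<.05)
        if n=="top":
            r=cv2.minAreaRect((w[t][:,:2]*1000).astype(np.float32)); print("tray",t.sum(),r,cv2.boxPoints(r).tolist())
        m=(z>.09)&(z<.117)&(g>70)
        if m.sum()>4:
            l=cv2.fitLine(w[m][:,:2].astype(np.float32),2,0,.01,.01).ravel(); print(" bar",m.sum(),l,np.degrees(np.arctan2(l[1],l[0])))
W=np.load("top.npy"); 
w=W[140:300,340:425].reshape(-1,3); m=w[:,2]>.2
q=w[m]; print("arm",m.sum(),q.min(0),q.max(0)); 
W=np.load("side.npy");w=W[215:300,285:445].reshape(-1,3); m=(w[:,2]>.2)&(w[:,2]<.35)&(w[:,1]<.35); q=w[m]; print("armside",m.sum(),q.min(0),q.max(0))
b=cv2.imread("pics/top.png")[225:305,235:435]; b2=cv2.imread("pics/side.png")[190:310,150:350]
o=np.zeros((600,800,3),np.uint8); o[:320]=cv2.resize(b,(800,320),interpolation=2); o[320:]=cv2.resize(b2,(467,280),interpolation=2).__class__((280,800,3),np.uint8)*0
o[320:,:467]=cv2.resize(b2,(467,280),interpolation=2)
cv2.imwrite("pics/crop.png",o)
```

```text
top A grip 52 [0.503 0.321 0.16 ] [0.496 0.312 0.142] [0.511 0.329 0.166]
tray 340 ((504.9229736328125, 322.701416015625), (104.9375, 74.27153778076172), 65.98339080810547) [[449.64727783203125, 289.88934326171875], [517.4889526367188, 259.66070556640625], [560.1986694335938, 355.51348876953125], [492.35699462890625, 385.74212646484375]]
 bar 122 [0.404 0.915 0.504 0.321] 66.185684
top B grip 68 [0.34  0.393 0.157] [0.332 0.384 0.131] [0.349 0.402 0.165]
tray 400 ((338.6731872558594, 395.2395324707031), (74.15149688720703, 105.05345153808594), 36.66620635986328) [[277.5672302246094, 415.2328186035156], [340.3001403808594, 330.9665222167969], [399.7791442871094, 375.2462463378906], [337.0462341308594, 459.5125427246094]]
 bar 127 [ 0.593 -0.805  0.337  0.397] -53.615635
side A grip 197 [0.503 0.314 0.142] [0.493 0.308 0.113] [0.515 0.333 0.162]
 bar 91 [0.425 0.905 0.494 0.297] 64.86726
side B grip 251 [0.338 0.387 0.14 ] [0.327 0.378 0.112] [0.349 0.404 0.162]
 bar 166 [ 0.597 -0.802  0.339  0.388] -53.351135
arm 1590 [0.45  0.062 0.2  ] [0.735 0.132 0.318]
armside 2844 [0.471 0.058 0.2  ] [0.734 0.129 0.318]
```

View pics/crop.png

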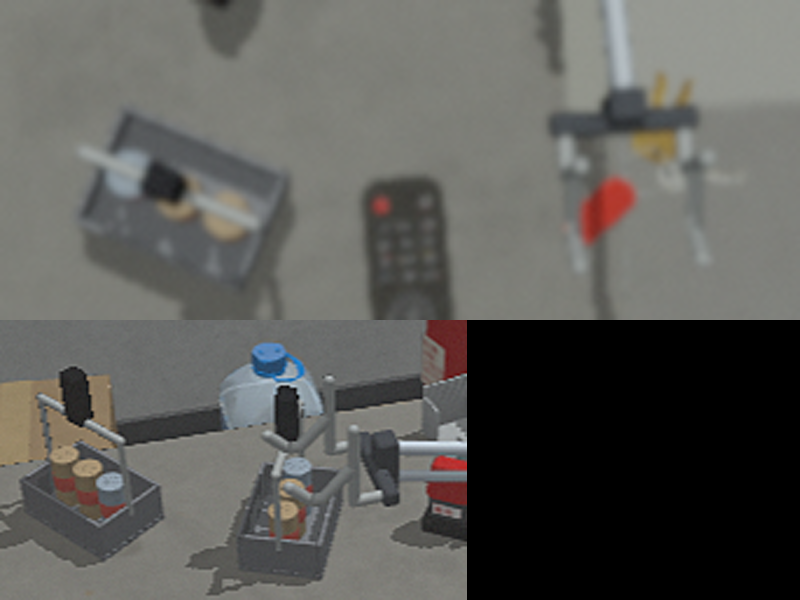

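Run:
```python
from h import *
from scipy.cluster.vq import kmeans2
np.set_printoptions(precision=4,suppress=True)
for n in("top","side"):
    W=np.load(n+".npy"); w=W.reshape(-1,3)
    r=(w[:,0]>.43)&(w[:,0]<.58)&(w[:,1]>.03)&(w[:,1]<.18)&(w[:,2]>.2)
    q=w[r]; print(n,len(q))
    t=q[q[:,2]>.297]; c,l=kmeans2(t,t[[t[:,1].argmin(),t[:,1].argmax()]],minit="matrix")
    print("stops",np.bincount(l),c,t[:,2].max())
    # hook rods in front of stops
    t=q[(q[:,0]<c[:,0].mean()-.004)&(q[:,2]<.295)]; c2,l=kmeans2(t[:,:2],t[[t[:,1].argmin(),t[:,1].argmax()],:2],minit="matrix")
    for k in(0,1):
        p=t[l==k]; L=cv2.fitLine(p[:,:2].astype(np.float32),2,0,.01,.01).ravel(); print("rod",len(p),c2[k],L,"minx",p[:,0].min()); o=p[p[:,0].argsort()]; print(o[::max(1,len(o)//8)])
    r=(w[:,0]>.56)&(w[:,0]<.68)&(w[:,2]>.2)&(w[:,1]>.03)&(w[:,1]<.18); L=cv2.fitLine(w[r][:,:2].astype(np.float32),2,0,.01,.01).ravel(); print("link",L)
```

```text
top 799
stops [22 21] [[0.4969 0.0687 0.3119]
 [0.495  0.1244 0.3127]] 0.3183699396594699
rod 98 [0.4722 0.0673] [0.9991 0.0422 0.4722 0.0673] minx 0.4521603865958538
[[0.4522 0.0653 0.2798]
 [0.4576 0.0669 0.2801]
 [0.4615 0.0694 0.274 ]
 [0.4671 0.0668 0.2709]
 [0.4729 0.0697 0.2674]
 [0.4768 0.0707 0.2635]
 [0.4816 0.0646 0.2723]
 [0.4868 0.069  0.2786]
 [0.4918 0.0659 0.2831]]
rod 111 [0.472  0.1231] [0.9988 0.0485 0.472  0.1231] minx 0.44970477203766335
[[0.4497 0.1198 0.2804]
 [0.4553 0.123  0.2778]
 [0.4608 0.1206 0.2743]
 [0.4666 0.1196 0.2665]
 [0.4722 0.1231 0.2668]
 [0.476  0.1189 0.2637]
 [0.481  0.1254 0.274 ]
 [0.4858 0.1243 0.2832]
 [0.4896 0.1201 0.2794]]
link [0.9993 0.0382 0.6258 0.1019]
side 1479
stops [68 58] [[0.4963 0.0636 0.3074]
 [0.494  0.1194 0.3075]] 0.31752334087761647
rod 173 [0.4717 0.0627] [0.9989 0.0462 0.4717 0.0627] minx 0.45038461896822946
[[0.4504 0.061  0.277 ]
 [0.4561 0.0601 0.2727]
 [0.4609 0.0611 0.2746]
 [0.4664 0.0661 0.2674]
 [0.4716 0.0625 0.2634]
 [0.4773 0.0603 0.2658]
 [0.4815 0.0653 0.2608]
 [0.4857 0.0631 0.2676]
 [0.4901 0.062  0.2772]]
rod 171 [0.471  0.1187] [0.9987 0.0509 0.471  0.1187] minx 0.4486078576880812
[[0.4486 0.1185 0.2749]
 [0.4544 0.1162 0.2735]
 [0.4593 0.117  0.2738]
 [0.4652 0.1175 0.2604]
 [0.4717 0.1173 0.2631]
 [0.4768 0.1187 0.263 ]
 [0.4816 0.1175 0.2729]
 [0.4868 0.1184 0.2791]
 [0.4909 0.1214 0.2897]]
link [0.9996 0.0274 0.6248 0.0962]
```

Basket A is confirmed: its grip is at about (0.503, 0.321) and the bar lies at 66°. The seat is at about (0.4715, 0.095, 0.27), with the stand's yaw about 2.2°. I'll approach high.

Emit:
jog_arm([
  [0, 0, -5.9, 30, 37, 20.5, 0],
  [0, 0, -5.9, 30, 37, 20.5, 0],
  [0, 0, -5.9, 30, 37, 20.5, 0],
  [0, 0, -5.9, 30, 37, 20.5, 0],
  [0, 0, -5.9, 30, 37, 20.5, 0],
  [0, 0, -5.9, 30, 37, 20.5, 0],
  [0, 0, -5.9, 30, 37, 20.5, 0],
  [0, 0, -5.9, 30, 37, 20.5, 0],
], force=30)

```text
time_s: 1.1
tool_pos: [0.5008, -0.2983, 0.4009]
eef_rot: [[0.915, -0.404, -0.0], [-0.404, -0.915, 0.0], [-0.0, -0.0, -1.0]]
wrist_force: [0.2, -0.6, 0.6]
opening: 0.087
finger_force: 0.0
```

Emit:
jog_arm([
  [0, 0, 0, 0, 60, 0, 0],
  [0, 0, 0, 0, 60, 0, 0],
  [0, 0, 0, 0, 60, 0, 0],
  [0, 0, 0, 0, 60, 0, 0],
  [0, 0, 0, 0, 60, 0, 0],
  [0, 0, 0, 0, 60, 0, 0],
  [0, 0, 0, 0, 60, 0, 0],
  [0, 0, 0, 0, 60, 0, 0],
])

```text
time_s: 2.1
tool_pos: [0.4997, 0.1821, 0.4004]
eef_rot: [[0.916, -0.401, 0.0], [-0.401, -0.916, -0.0], [0.0, 0.0, -1.0]]
wrist_force: [1.4, -0.4, -0.0]
opening: 0.0867
finger_force: 0.0
```

Emit:
jog_arm([
  [0, 0, 0, 1, 47, 0, 0],
  [0, 0, 0, 1, 47, 0, 0],
  [0, 0, 0, 0, 45, 0, 0],
  [0, 0, 0, 0, 0, -40, 0],
  [0, 0, 0, 0, 0, -40, 0],
  [0, 0, 0, 0, 0, -30, 0],
  [0, 0, 0, 0, 0, -20, 0],
  [0, 0, 0, 0, 0, 0, 0],
])

```text
time_s: 3.1
tool_pos: [0.5023, 0.2944, 0.2671]
eef_rot: [[0.916, -0.401, -0.007], [-0.401, -0.916, -0.002], [-0.006, 0.005, -1.0]]
wrist_force: [-0.1, 0.9, 0.0]
opening: 0.0872
finger_force: 0.0
```

Run:
```python
from h import *
np.set_printoptions(precision=4,suppress=True)
c=read_camera("wrist"); save("wr1",c["frame"]); w=cloud(c); g=c["frame"].max(2)
m=(w[...,2]>.14)&(w[...,2]<.175)&(abs(w[...,0]-.503)<.04)&(abs(w[...,1]-.321)<.04)
q=w[m]; print(m.sum(),q.mean(0), cv2.minAreaRect((q[:,:2]*1000).astype(np.float32)))
m=(w[...,2]>.10)&(w[...,2]<.118)&(abs(w[...,0]-.503)<.07)&(abs(w[...,1]-.321)<.07)&(g>70)
q=w[m]; print(m.sum(),cv2.fitLine(q[:,:2].astype(np.float32),2,0,.01,.01).ravel()); print(robot.state()["tool_pos"])
```

```text
641 [0.5061 0.3212 0.1564] ((504.60595703125, 322.4949035644531), (20.10584259033203, 17.49188804626465), 66.1953353881836)
804 [0.408  0.913  0.5041 0.3208]
[0.5028 0.2948 0.2686]
```

View pics/wr1.png

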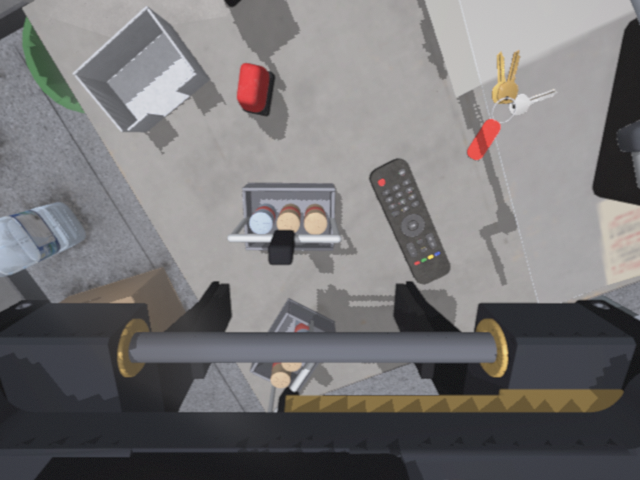

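The wrist view shows basket A with its grip at (283,245) and the bar horizontal in the picture, midway between the fingers. The refined grip position is (0.5045, 0.322). I'll shift, descend and grip.

Emit:
jog_arm([
  [0, 0, 0, 1, 14, 0, 0],
  [0, 0, 0, 1, 13, 0, 0],
  [0, 0, 0, 0, 0, 0, 0],
  [0, 0, 0, 0, 0, -25, 0],
  [0, 0, 0, 0, 0, -25, 0],
  [0, 0, 0, 0, 0, -20, 0],
  [0, 0, 0, 0, 0, 0, 0],
  [0, 0, 0, 0, 0, 0, 0],
])

```text
time_s: 4.15
tool_pos: [0.5057, 0.3219, 0.2003]
eef_rot: [[0.916, -0.401, -0.003], [-0.401, -0.916, 0.001], [-0.003, 0.0, -1.0]]
wrist_force: [-0.3, 0.0, 1.0]
opening: 0.0871
finger_force: 0.0
```

Emit:
jog_arm([
  [0, 0, 0, -1, 0, -20, 0],
  [0, 0, 0, 0, 0, -20, 0],
  [0, 0, 0, 0, 0, -14, 0],
  [0, 0, 0, 0, 0, -7, 0],
  [0, 0, 0, 0, 0, 0, 0],
  [0, 0, 0, 0, 0, 0, 0.5],
  [0, 0, 0, 0, 0, 0, 0.9],
  [0, 0, 0, 0, 0, 0, 1],
], force=30)

```text
time_s: 5.15
tool_pos: [0.5043, 0.3221, 0.1382]
eef_rot: [[0.916, -0.401, -0.004], [-0.401, -0.916, 0.0], [-0.003, 0.001, -1.0]]
wrist_force: [-0.4, 0.3, 0.0]
opening: 0.0648
finger_force: 0.0
```

Emit:
jog_arm([
  [0, 0, 0, 0, 0, 0, 1],
  [0, 0, 0, 0, 0, 0, 1],
  [0, 0, 0, 0, 0, 0, 1],
  [0, 0, 0, 0, 0, 0, 1],
  [0, 0, 0, 0, 0, 0, 1],
  [0, 0, 0, 0, 0, 0, 1],
  [0, 0, 0, 0, 0, 0, 1],
  [0, 0, 0, 0, 0, 0, 1],
], force=40)

```text
time_s: 6.15
tool_pos: [0.5042, 0.3219, 0.1379]
eef_rot: [[0.916, -0.401, -0.004], [-0.401, -0.916, -0.0], [-0.004, 0.002, -1.0]]
wrist_force: [-0.2, -1.4, -1.3]
opening: 0.0199
finger_force: 40.0
```

Emit:
jog_arm([
  [0, 0, 0, 0, 0, 6, 1],
  [0, 0, 0, 0, 0, 15, 1],
  [0, 0, 0, 0, 0, 35, 1],
  [0, 0, 0, 0, 0, 45, 1],
  [0, 0, 0, 0, 0, 45, 1],
  [0, 0, 0, 0, 0, 32, 1],
  [0, 0, 0, 0, 0, 16, 1],
  [0, 0, 0, 0, 0, 3, 1],
])

```text
time_s: 7.15
tool_pos: [0.5042, 0.3221, 0.3355]
eef_rot: [[0.916, -0.401, -0.003], [-0.401, -0.916, 0.001], [-0.003, 0.001, -1.0]]
wrist_force: [1.0, -0.5, -5.5]
opening: 0.0197
finger_force: 40.0
```

Emit:
jog_arm([
  [0, 0, 3.2, -6, 0, 0, 1],
  [0, 0, 3.2, -11, 0, 0, 1],
  [0, 0, 3.2, -13, 0, 0, 1],
  [0, 0, 3.2, -13, 0, 0, 1],
  [0, 0, 3.2, -12, 0, 0, 1],
  [0, 0, 3.2, -10, 0, 0, 1],
  [0, 0, 3.2, -6, 0, 0, 1],
  [0, 0, 3.4, -2, 0, 0, 1],
])

```text
time_s: 8.15
tool_pos: [0.4302, 0.3216, 0.3332]
eef_rot: [[0.999, 0.04, -0.006], [0.04, -0.999, -0.003], [-0.006, 0.003, -1.0]]
wrist_force: [0.1, -0.3, -4.7]
opening: 0.0198
finger_force: 40.0
```

Run:
```python
from h import *
np.set_printoptions(precision=4,suppress=True)
s=robot.state(); print(s["tool_pos"],s["eef_rot"],s["wrist_force"],s["joints"],s["opening"])
c=read_camera("side"); save("s2",c["frame"])
```

```text
[0.4302 0.3216 0.3332] [[ 0.9992  0.0402 -0.006 ]
 [ 0.0402 -0.9992 -0.0034]
 [-0.0061  0.0032 -1.    ]] [ 0.055  -0.2822 -4.6912] [-0.5734  0.0828 -0.1614  1.5711  0.0119  1.4955 -2.2659] 0.019806991308545584
```

View pics/s2.png

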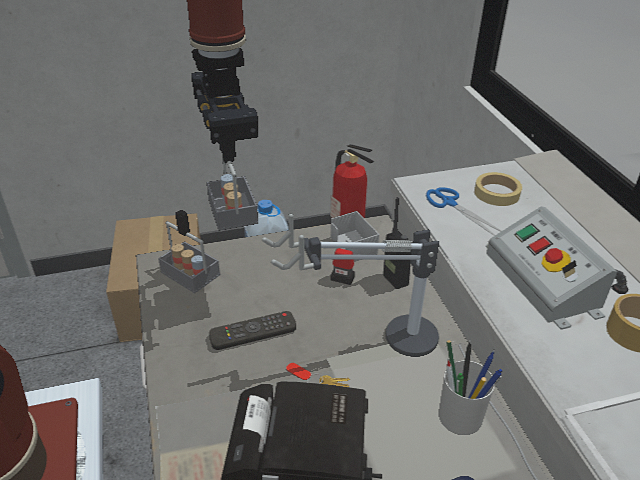

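The side view shows the basket held upright at (232,200) with the head free at (300,250). The weight is about 5 N, so I expect a sink of about 65 mm. Next I move in front of the hooks.

Emit:
jog_arm([
  [0, 0, 0, 0, -8, 0, 1],
  [0, 0, 0, 0, -25, 0, 1],
  [0, 0, 0, 0, -40, 0, 1],
  [0, 0, 0, 0, -48, 0, 1],
  [0, 0, 0, 0, -48, 0, 1],
  [0, 0, 0, 0, -34, 0, 1],
  [0, 0, 0, 0, -18, 0, 1],
  [0, 0, 0, 0, -7, 0, 1],
])

```text
time_s: 9.2
tool_pos: [0.431, 0.0933, 0.3347]
eef_rot: [[0.999, 0.036, -0.004], [0.036, -0.999, -0.002], [-0.004, 0.001, -1.0]]
wrist_force: [0.8, 1.6, -5.9]
opening: 0.0197
finger_force: 40.0
```

Run:
```python
from h import *
np.set_printoptions(precision=4,suppress=True)
s=robot.state(); print(s["tool_pos"],s["eef_rot"],s["wrist_force"],s["joints"],s["opening"])
c=read_camera("side"); f=c["frame"]; W=cloud(c); save("s3",cv2.resize(f[150:350,200:440],(720,600),interpolation=cv2.INTER_CUBIC))
w=W.reshape(-1,3)
q=w[(w[:,0]>.35)&(w[:,0]<.58)&(w[:,1]>.0)&(w[:,1]<.2)&(w[:,2]>.15)&(w[:,2]<.33)]
c2=read_camera("top"); W=cloud(c2); save("t3",cv2.resize(c2["frame"][200:320,330:460],(650,600),interpolation=cv2.INTER_CUBIC))
w=W.reshape(-1,3); q=w[(w[:,0]>.35)&(w[:,0]<.48)&(w[:,1]>.0)&(w[:,1]<.2)]
b=q[(q[:,2]>.285)&(q[:,2]<.32)&(q[:,0]<.447)];print("bar ys",len(b),b.min(0),b.max(0),cv2.fitLine(b[:,:2].astype(np.float32),2,0,.01,.01).ravel() if len(b)>5 else 0, np.median(b[:,2]))
```

```text
[0.431  0.0933 0.3347] [[ 0.9993  0.0363 -0.0039]
 [ 0.0363 -0.9993 -0.0015]
 [-0.0039  0.0014 -1.    ]] [ 0.8001  1.5687 -5.9395] [-0.3625 -0.13    0.0429  1.7751  0.0058  1.5006 -1.8549] 0.019692823810506528Traceback (most recent call last):
  File "<stdin>", line 9, in <module>
    return umr_minimum(a, axis, None, out, keepdims, initial, where)
ValueError: zero-size array to reduction operation minimum which has no identity
```

View pics/s3.png

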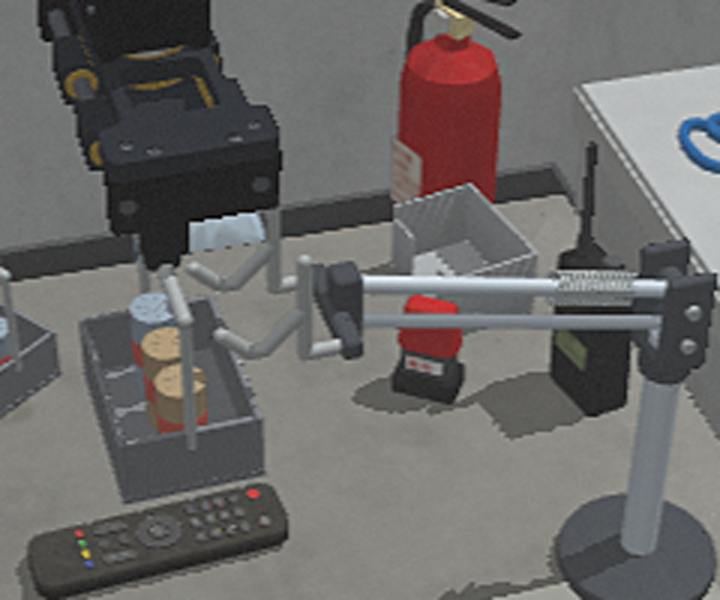

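View pics/t3.png

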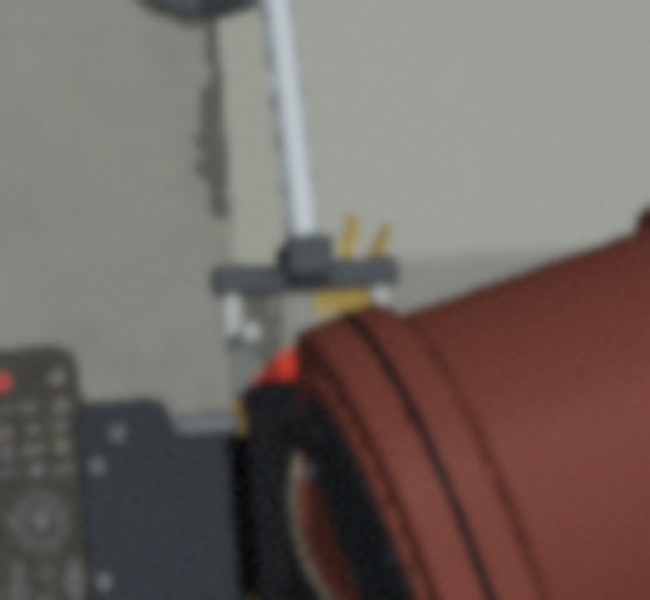

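The side crop shows the basket upright with its bar ahead of the hook lips: near strap top at (175,280), near lip at (220,335). The top view shows the head free. I'll check the bar's position numerically.

Run:
```python
from h import *
np.set_printoptions(precision=4,suppress=True)
c=read_camera("side"); W=cloud(c); g=c["frame"].max(2).reshape(-1); w=W.reshape(-1,3)
q=w[(w[:,0]>.40)&(w[:,0]<.446)&(w[:,1]>.02)&(w[:,1]<.085)&(w[:,2]>.24)&(w[:,2]<.35)&(g>90)]
for a in np.arange(.03,.085,.008):
    p=q[(q[:,1]>a)&(q[:,1]<a+.008)]
    if len(p): print(a,len(p),np.median(p,0),p.max(0))
q=w[(w[:,0]>.44)&(w[:,0]<.58)&(w[:,1]>.03)&(w[:,1]<.18)&(w[:,2]>.297)&(w[:,2]<.325)]; print("stops",len(q),q.mean(0))
```

```text
0.038 167 [0.4322 0.0417 0.2798] [0.4364 0.0458 0.3134]
0.046 64 [0.4299 0.0522 0.2513] [0.4401 0.0539 0.3122]
0.054 94 [0.429  0.057  0.2537] [0.4431 0.062  0.313 ]
0.062 70 [0.4296 0.0657 0.255 ] [0.444  0.0699 0.3134]
0.07 31 [0.4303 0.0738 0.3079] [0.4351 0.0777 0.313 ]
0.078 50 [0.4291 0.0822 0.2541] [0.4359 0.0847 0.313 ]
stops 101 [0.4944 0.0819 0.3067]
```

Everything matches. Now I go in over the lips, then average the weight.

Emit:
jog_arm([
  [0, 0, 0, 3, 0, 0, 1],
  [0, 0, 0, 7, 0.5, 0, 1],
  [0, 0, 0, 8, 0.5, 0, 1],
  [0, 0, 0, 8, 0.5, 0, 1],
  [0, 0, 0, 8, 0, 0, 1],
  [0, 0, 0, 5, 0, 0, 1],
  [0, 0, 0, 1.5, 0, 0, 1],
  [0, 0, 0, 0, 0, 0, 1],
])

```text
time_s: 10.35
tool_pos: [0.4715, 0.0954, 0.3348]
eef_rot: [[0.999, 0.038, -0.004], [0.038, -0.999, -0.002], [-0.004, 0.002, -1.0]]
wrist_force: [-0.9, 0.5, -6.6]
opening: 0.0196
finger_force: 40.0
```

```bash
cat > avg.py <<'E'
from h import *
np.set_printoptions(precision=3,suppress=True)
F=[];M=[]
for i in range(10):
    c=read_camera("side"); s=robot.state(); F.append(s["wrist_force"]); M.append(s["moment"])
print("F",np.mean(F,0),np.std(F,0),"M",np.mean(M,0),"tcp",s["tool_pos"]*1000,"y/z",s["eef_rot"][:,1:].T.ravel(),s["time_s"])
w=cloud(c).reshape(-1,3); g=c["frame"].max(2).reshape(-1)
q=w[(w[:,0]>.484)&(w[:,0]<.505)&(w[:,1]>.03)&(w[:,1]<.18)&(w[:,2]>.15)&(w[:,2]<.33)&(g>80)]
print("stops top/zmax near,far",[np.sort(q[k][:,2])[-12:].mean() for k in (q[:,1]<.09,q[:,1]>.09)])
E
python3 avg.py
```

```text
F [-0.015 -0.032 -5.444] [0.242 0.401 0.652] M [0.041 0.021 0.008] tcp [471.571  95.495 334.91 ] y/z [ 0.038 -0.999  0.002 -0.004 -0.002 -1.   ] 10.85
stops top/zmax near,far [np.float64(0.3151795869863461), np.float64(0.3055400165641299)]
```

Emit:
jog_arm([
  [0, 0, 0, 0, 0, -5, 1],
  [0, 0, 0, 0, 0, -5, 1],
  [0, 0, 0, 0, 0, -5, 1],
  [0, 0, 0, 0, 0, -5, 1],
  [0, 0, 0, 0, 0, -4, 1],
  [0, 0, 0, 0, 0, -4, 1],
  [0, 0, 0, 0, 0, -3, 1],
  [0, 0, 0, 0, 0, -3, 1],
])

```text
time_s: 11.85
tool_pos: [0.4716, 0.0955, 0.3007]
eef_rot: [[0.999, 0.038, -0.004], [0.038, -0.999, -0.002], [-0.004, 0.002, -1.0]]
wrist_force: [0.5, 0.8, -5.6]
opening: 0.0199
finger_force: 40.0
```

Emit:
jog_arm([
  [0, 0, 0, -0.5, 0, -2.5, 1],
  [0, 0, 0, -0.5, 0, -2.5, 1],
  [0, 0, 0, -0.5, 0, -2.5, 1],
  [0, 0, 0, -0.5, 0, -2.5, 1],
  [0, 0, 0, -0.5, 0, -2.5, 1],
  [0, 0, 0, -0.5, 0, -2.5, 1],
  [0, 0, 0, -0.5, 0, -2.5, 1],
  [0, 0, 0, -0.5, 0, -2.5, 1],
])

```text
time_s: 12.85
tool_pos: [0.4676, 0.0954, 0.2808]
eef_rot: [[0.999, 0.038, -0.004], [0.038, -0.999, -0.002], [-0.004, 0.002, -1.0]]
wrist_force: [-0.6, 0.9, -4.2]
opening: 0.0198
finger_force: 40.0
```

```bash
python3 avg.py
python3 - <<'E'
from h import *
c=read_camera("side"); save("s4",cv2.resize(c["frame"][190:310,240:360],(600,600),interpolation=cv2.INTER_CUBIC))
E
```

```text
F [-0.312 -0.23  -4.269] [0.308 0.526 0.436] M [-0.065  0.073  0.006] tcp [467.642  95.458 280.933] y/z [ 0.038 -0.999  0.002 -0.004 -0.002 -1.   ] 13.35
stops top/zmax near,far [np.float64(0.29011321611081203), np.float64(0.2430510169058644)]
```

View pics/s4.png

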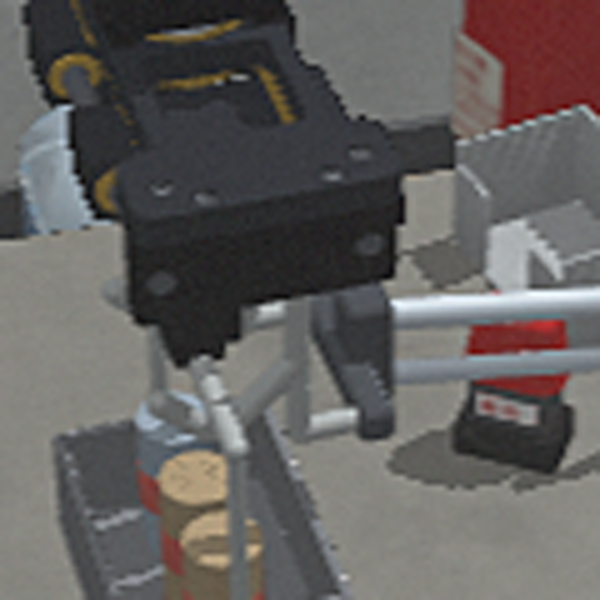

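The side crop shows the bar in the near hook's trough at (235,440), with the straps outside the hooks. The head has started to sink and the wrist load is falling. I'll go on down with it.

Emit:
jog_arm([
  [0, 0, 0, -0.3, 0, -2.5, 1],
  [0, 0, 0, -0.3, 0, -2.5, 1],
  [0, 0, 0, -0.3, 0, -2.5, 1],
  [0, 0, 0, -0.3, 0, -2.5, 1],
  [0, 0, 0, -0.2, 0, -2.5, 1],
  [0, 0, 0, -0.2, 0, -2.5, 1],
  [0, 0, 0, -0.2, 0, -2.5, 1],
  [0, 0, 0, -0.2, 0, -2.5, 1],
])

```text
time_s: 14.4
tool_pos: [0.4655, 0.0955, 0.2607]
eef_rot: [[0.999, 0.038, -0.004], [0.038, -0.999, -0.002], [-0.004, 0.002, -1.0]]
wrist_force: [-0.9, -0.9, -3.4]
opening: 0.0198
finger_force: 40.0
```

Emit:
jog_arm([
  [0, 0, 0, 0, 0, -2.5, 1],
  [0, 0, 0, 0, 0, -2.5, 1],
  [0, 0, 0, 0, 0, -2.5, 1],
  [0, 0, 0, 0, 0, -2.5, 1],
  [0, 0, 0, 0, 0, -2.5, 1],
  [0, 0, 0, 0, 0, -2.5, 1],
  [0, 0, 0, 0, 0, -2, 1],
  [0, 0, 0, 0, 0, -1, 1],
])

```text
time_s: 15.4
tool_pos: [0.4656, 0.0955, 0.2428]
eef_rot: [[0.999, 0.038, -0.004], [0.038, -0.999, -0.002], [-0.004, 0.002, -1.0]]
wrist_force: [-4.1, 0.5, -1.6]
opening: 0.0197
finger_force: 40.0
```

```bash
python3 avg.py
```

```text
F [-4.092 -0.243 -1.664] [0.381 0.374 0.513] M [-0.028  1.013  0.051] tcp [465.541  95.486 242.855] y/z [ 0.038 -0.999  0.002 -0.004 -0.002 -1.   ] 15.9
stops top/zmax near,far [np.float64(0.3271450150047733), np.float64(0.20970751386582062)]
```

Fx is about −4 N, so the bar is riding on the back slope of the hooks. I'll ease back toward −x.

Emit:
jog_arm([
  [0, 0, 0, -0.5, 0, 0, 1],
  [0, 0, 0, -0.5, 0, 0, 1],
  [0, 0, 0, -0.5, 0, 0, 1],
  [0, 0, 0, -0.5, 0, 0, 1],
  [0, 0, 0, 0, 0, 0, 1],
  [0, 0, 0, 0, 0, 0, 1],
  [0, 0, 0, 0, 0, 0, 1],
  [0, 0, 0, 0, 0, 0, 1],
])

```text
time_s: 16.9
tool_pos: [0.4639, 0.0955, 0.243]
eef_rot: [[0.999, 0.038, -0.003], [0.038, -0.999, -0.002], [-0.003, 0.001, -1.0]]
wrist_force: [5.7, 1.5, -1.5]
opening: 0.02
finger_force: 40.0
```

```bash
python3 avg.py
python3 - <<'E'
from h import *
c=read_camera("side"); save("s5",cv2.resize(c["frame"][210:330,240:360],(600,600),interpolation=cv2.INTER_CUBIC))
E
```

```text
F [ 5.062  0.085 -1.608] [0.245 0.471 0.631] M [ 0.08  -1.226  0.06 ] tcp [463.846  95.476 242.994] y/z [ 0.038 -0.999  0.002 -0.003 -0.002 -1.   ] 17.4
stops top/zmax near,far [np.float64(0.3272750505663327), np.float64(0.21013849065926735)]
```

View pics/s5.png

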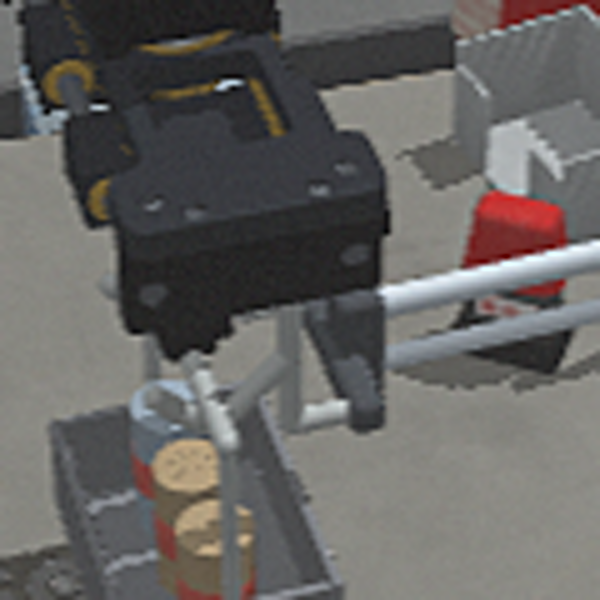

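The two readings bracket the neutral x, and Fz is unchanged, so the bar is seated with a sideways preload. I'll centre it, then follow the arc down, which now turns back toward +x.

Emit:
jog_arm([
  [0, 0, 0, 0.5, 0, 0, 1],
  [0, 0, 0, 0.4, 0, 0, 1],
  [0, 0, 0, 0.1, 0, -2, 1],
  [0, 0, 0, 0.1, 0, -2, 1],
  [0, 0, 0, 0.1, 0, -2, 1],
  [0, 0, 0, 0.1, 0, -2, 1],
  [0, 0, 0, 0.2, 0, -2, 1],
  [0, 0, 0, 0.2, 0, -2, 1],
])

```text
time_s: 18.45
tool_pos: [0.465, 0.0955, 0.2306]
eef_rot: [[0.999, 0.038, -0.005], [0.038, -0.999, -0.002], [-0.005, 0.002, -1.0]]
wrist_force: [-1.0, 0.5, -0.2]
opening: 0.0197
finger_force: 40.0
```

```bash
python3 avg.py
```

```text
F [-2.124  0.534 -0.669] [0.786 0.522 0.648] M [0.124 0.547 0.03 ] tcp [465.193  95.465 230.859] y/z [ 0.038 -0.999  0.002 -0.004 -0.002 -1.   ] 18.95
stops top/zmax near,far [np.float64(0.31984313744797627), np.float64(0.2158513703780327)]
```

Emit:
jog_arm([
  [0, 0, 0, 0, 0, -1.5, 1],
  [0, 0, 0, 0, 0, -1.5, 1],
  [0, 0, 0, 0.1, 0, -1.5, 1],
  [0, 0, 0, 0.1, 0, -1.5, 1],
  [0, 0, 0, 0.1, 0, -1.5, 1],
  [0, 0, 0, 0.1, 0, -1, 1],
  [0, 0, 0, 0.1, 0, -0.5, 1],
  [0, 0, 0, 0, 0, 0, 1],
])

```text
time_s: 19.95
tool_pos: [0.466, 0.0955, 0.222]
eef_rot: [[0.999, 0.038, -0.003], [0.038, -0.999, -0.002], [-0.003, 0.002, -1.0]]
wrist_force: [-0.1, 0.0, 0.8]
opening: 0.0201
finger_force: 40.0
```

```bash
python3 avg.py;python3 avg.py
```

```text
F [0.966 0.298 0.302] [0.357 0.464 0.585] M [ 0.113 -0.19   0.008] tcp [465.934  95.493 221.952] y/z [ 0.038 -0.999  0.002 -0.003 -0.002 -1.   ] 20.45
stops top/zmax near,far [np.float64(0.310749666992352), np.float64(0.2960470229437571)]
F [1.659 0.55  0.533] [0.415 0.596 0.328] M [ 0.134 -0.363  0.01 ] tcp [465.896  95.488 221.927] y/z [ 0.038 -0.999  0.002 -0.003 -0.002 -1.   ] 20.95
stops top/zmax near,far [np.float64(0.31091707701394383), np.float64(nan)]avg.py:9: RuntimeWarning: Mean of empty slice.
  print("stops top/zmax near,far",[np.sort(q[k][:,2])[-12:].mean() for k in (q[:,1]<.09,q[:,1]>.09)])
  ret = ret.dtype.type(ret / rcount)
```

Emit:
jog_arm([
  [0, 0, 0, 0, 0, 0.5, 1],
  [0, 0, 0, 0, 0, 0.5, 1],
  [0, 0, 0, 0, 0, 0.5, 1],
  [0, 0, 0, 0, 0, 0.5, 1],
  [0, 0, 0, 0, 0, 0, 1],
  [0, 0, 0, 0, 0, 0, 1],
  [0, 0, 0, 0, 0, 0, 1],
  [0, 0, 0, 0, 0, 0, 1],
])

```text
time_s: 21.95
tool_pos: [0.4657, 0.0954, 0.2238]
eef_rot: [[0.999, 0.038, -0.004], [0.038, -0.999, -0.002], [-0.004, 0.002, -1.0]]
wrist_force: [1.1, 0.5, -0.0]
opening: 0.0195
finger_force: 40.0
```

```bash
python3 avg.py 2>/dev/null;python3 avg.py 2>/dev/null
python3 - <<'E'
from h import *
c=read_camera("side"); save("s6",cv2.resize(c["frame"][220:340,240:360],(600,600),interpolation=cv2.INTER_CUBIC))
E
```

```text
F [0.628 0.54  0.177] [0.554 0.379 0.386] M [ 0.145 -0.166  0.011] tcp [465.773  95.472 223.872] y/z [ 0.038 -0.999  0.002 -0.004 -0.002 -1.   ] 22.45
stops top/zmax near,far [np.float64(0.3127529033083693), np.float64(nan)]
F [0.34 0.28 0.17] [0.543 0.339 0.437] M [ 0.139 -0.079  0.026] tcp [465.775  95.452 223.857] y/z [ 0.038 -0.999  0.002 -0.004 -0.002 -1.   ] 22.95
stops top/zmax near,far [np.float64(0.31246429796637565), np.float64(nan)]
```

View pics/s6.png

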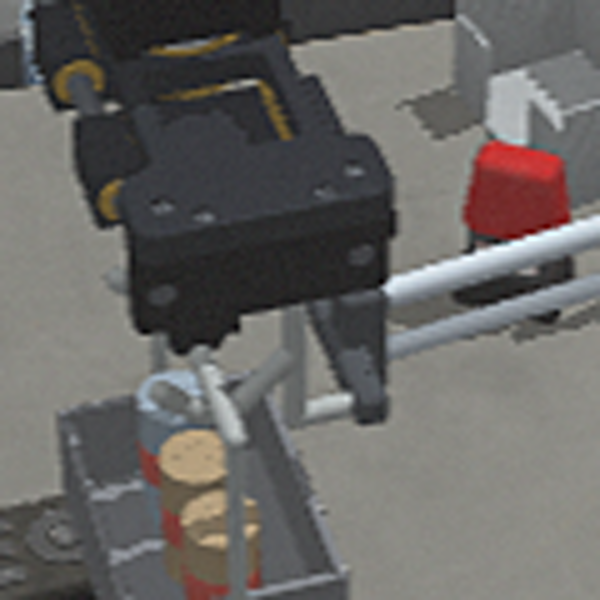

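Wrist force is near zero, which is within the sensor's bias. The crop shows the bar in the trough at (215,400) and the basket level. Now a soft release.

Emit:
jog_arm([
  [0, 0, 0, 0, 0, 0, 1],
  [0, 0, 0, 0, 0, 0, 1],
  [0, 0, 0, 0, 0, 0, 1],
  [0, 0, 0, 0, 0, 0, 1],
  [0, 0, 0, 0, 0, 0, 0.7],
  [0, 0, 0, 0, 0, 0, 0.6],
  [0, 0, 0, 0, 0, 0, 0.5],
  [0, 0, 0, 0, 0, 0, 0.5],
], force=5)

```text
time_s: 24.0
tool_pos: [0.4658, 0.0954, 0.2239]
eef_rot: [[0.999, 0.038, -0.004], [0.038, -0.999, -0.002], [-0.004, 0.002, -1.0]]
wrist_force: [0.5, 0.5, 1.8]
opening: 0.0418
finger_force: 0.0
```

```bash
python3 avg.py 2>/dev/null
python3 - <<'E'
from h import *
c=read_camera("side"); save("s7",cv2.resize(c["frame"][220:340,240:360],(600,600),interpolation=cv2.INTER_CUBIC)); print(robot.state()["opening"])
E
```

```text
F [ 0.014  0.047 -0.046] [0.62  0.387 0.408] M [0.021 0.029 0.011] tcp [465.805  95.472 223.867] y/z [ 0.038 -0.999  0.002 -0.004 -0.002 -1.   ] 24.5
stops top/zmax near,far [np.float64(0.3140472627701658), np.float64(0.17757787603357988)]
0.04333948249354435
```

View pics/s7.png

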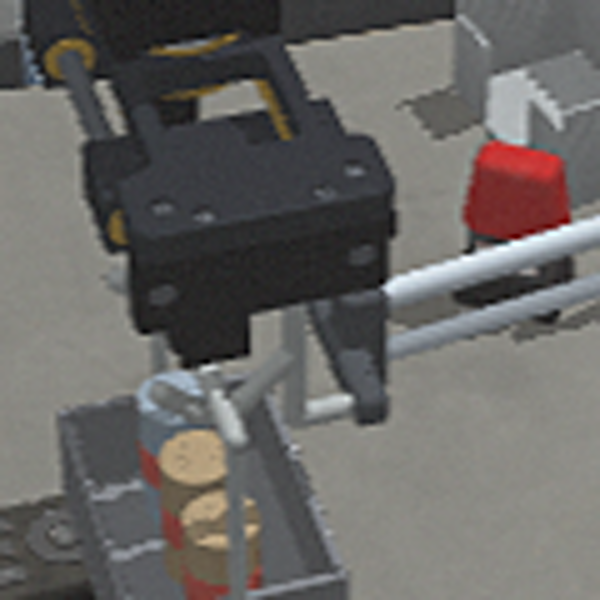

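Released, and the basket has not moved. I'll withdraw straight up, wait, and check from the side that it hangs still.

Emit:
jog_arm([
  [0, 0, 0, 0, 0, 5, 0.4],
  [0, 0, 0, 0, 0, 12, 0.4],
  [0, 0, 0, 0, 0, 20, 0.4],
  [0, 0, 0, 0, 0, 30, 0.4],
  [0, 0, 0, 0, 0, 40, 0.4],
  [0, 0, 0, 0, 0, 30, 0.4],
  [0, 0, 0, 0, 0, 15, 0.4],
  [0, 0, 0, 0, 0, 0, 0.4],
])

```text
time_s: 25.55
tool_pos: [0.4661, 0.0956, 0.3766]
eef_rot: [[0.999, 0.038, -0.002], [0.038, -0.999, -0.001], [-0.002, 0.001, -1.0]]
wrist_force: [-0.3, 0.7, -0.1]
opening: 0.0519
finger_force: 0.0
```

Emit:
jog_arm([
  [0, 0, 0, 0, 0, 0, 0.4],
  [0, 0, 0, 0, 0, 0, 0.4],
  [0, 0, 0, 0, 0, 0, 0.4],
  [0, 0, 0, 0, 0, 0, 0.4],
  [0, 0, 0, 0, 0, 0, 0.4],
  [0, 0, 0, 0, 0, 0, 0.4],
  [0, 0, 0, 0, 0, 0, 0.4],
  [0, 0, 0, 0, 0, 0, 0.4],
])

```text
time_s: 26.55
tool_pos: [0.4658, 0.0955, 0.3759]
eef_rot: [[0.999, 0.038, -0.004], [0.038, -0.999, -0.002], [-0.004, 0.002, -1.0]]
wrist_force: [0.1, -0.0, 0.9]
opening: 0.0526
finger_force: 0.0
```

Run:
```python
from h import *
np.set_printoptions(precision=4,suppress=True)
def m():
    c=read_camera("side"); w=cloud(c).reshape(-1,3); g=c["frame"].max(2).reshape(-1)
    k=(abs(w[:,0]-.466)<.05)&(abs(w[:,1]-.095)<.07)
    gr=w[k&(g<55)&(w[:,2]>.2)&(w[:,2]<.26)&(abs(w[:,0]-.466)<.02)]; tr=w[k&(w[:,2]>.08)&(w[:,2]<.12)]
    print(len(gr),gr.mean(0),gr[:,2].max(),tr.mean(0),robot.state()["time_s"]); return c
for i in range(6):
    for j in range(3): c=read_camera("side")
    c=m()
save("s8",cv2.resize(c["frame"][190:340,220:420],(800,600),interpolation=cv2.INTER_CUBIC))
```

```text
327 [0.4647 0.0877 0.228 ] 0.248233135239864 [0.4629 0.0841 0.1009] 26.75
323 [0.4647 0.0876 0.2279] 0.2480113250050534 [0.4631 0.0839 0.1009] 26.95
325 [0.4648 0.0879 0.2278] 0.24792871989782583 [0.4628 0.0842 0.1008] 27.15
328 [0.4647 0.0878 0.2279] 0.2479296637319799 [0.4628 0.0842 0.1008] 27.35
327 [0.4647 0.0877 0.2281] 0.24811709967906848 [0.4629 0.0842 0.1008] 27.55
328 [0.4647 0.0877 0.228 ] 0.24780416325980292 [0.4627 0.0842 0.1008] 27.75
```

View pics/s8.png

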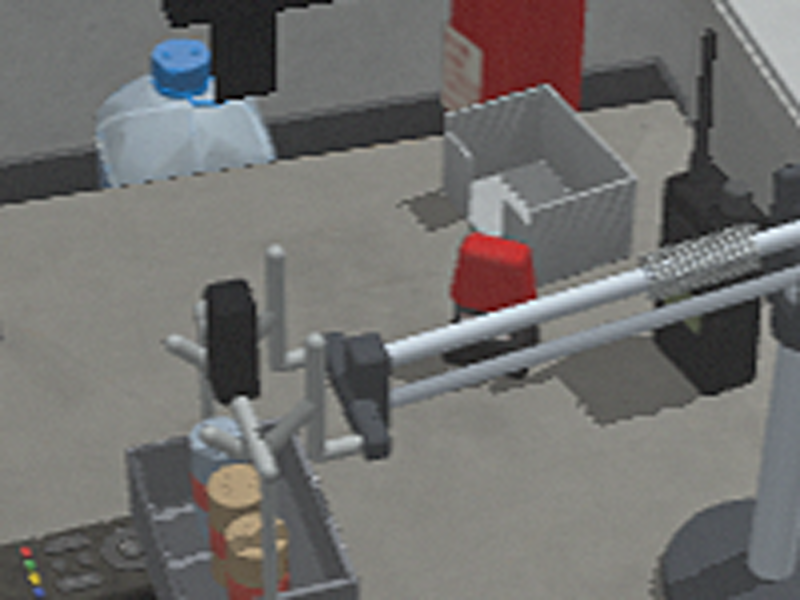

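The basket hangs still and upright, with the bar at the bottom of both hooks at (250,430). The robot is clear of it and the bystanders in view are undisturbed, so I'm handing in.

```bash
python3 -c "
from station import robot
print(robot.close_job())"
```

```text
the job is handed in; nothing more can be done
None
```

I hung the coin basket on the spring-balanced arm and handed the job in at about 28 s. It hung still and upright at the last look, with its bar in both hooks, and I moved nothing else on the desk.

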